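# Lock a scan stage with its transport pin by feel

### The job

Lock the scan stage for transport: take the red-handled lock pin out of its park block and put it through the brass funnel of the sliding dust shield on the grey stage. Keeping hold of the pin and pressing only lightly (never more than 30 N on the stage), slide it with the shield along the stage to feel for the hidden hole in the carriage inside, press the pin fully home until its collar sits on the funnel, and let go. Do not disturb the other things on the bench.

Things in the scene. Friction and masses are not known exactly. Their poses are not given: they have to be found in the camera images.
- pin_center (a point): Centre of the loose lock pin, 111 mm long, z up its axis. Steel shaft 10 mm thick, 62 mm long (its foot, chamfered, ends 55.5 mm below this point); dark collar 38 mm across, 5 mm thick (6.5 to 11.5 mm above this point); red handle 20 x 20 mm square, 44 mm tall (centre 33.5 mm above this point, flats along x and y). Starts upright, 34 mm deep in the park block.
- park: Black square park block, 60 x 60 x 46 mm, fixed to the bench, upright hole of 12 mm in the middle of its top, 34 mm deep. Origin at the centre of its underside.
- stage: Grey scan stage fixed to the bench: 84 mm wide along its x (120 mm at the foot flange), 240 mm long along its y, 60 mm high (two rails on top to 67 mm); origin at the centre of its underside. A steel dust shield with a guide bush slides along y on its top and hides the carriage inside.
- face (a point): Point on the carriage's level, hidden, springy face: 40 mm above the bench, under the bush at shield position 0.032; axes as the stage's. It yields 1 mm per 2 N, up to 8 mm. One upright 12.5 mm hole lies on the bush's line at shield 0.018 to 0.060. Over it the foot loses support, can sink 5 mm onto a follower and catches sideways; 10 to 15 N push it home, 13.5 mm below the face.
- shield (a joint): Position of the dust shield along the stage's own +y, 0 to 0.064 m (it starts near 0; bush at stage y = -0.032 m + this value). It slides freely, with 1 N of friction.
- bush_mouth (a point): Centre of the brass funnel's mouth on top of the shield's guide bush, 88.5 mm above the bench; axes as the stage's. 27 mm wide inside at the mouth (35 mm outside), it narrows over 10 mm to the upright bore, 11 mm wide, 18 mm long. The carriage's face lies 48.5 mm below the mouth. Home, the pin's collar sits on the funnel's rim, which is sprung (up to 3 mm down, from 4.5 N, 3 N per mm).
- tape_roll: Bystander: yellow tape roll lying flat, 57 mm across, 19 mm high.
- objective_a: Bystander: white microscope objective standing upright, 25 mm across, 42 mm high.
- loupe: Bystander: black loupe, 37 mm across, 40 mm high.
- screwdriver_blue: Bystander: blue screwdriver lying flat, 168 mm long.
There are look-alikes about, which are no part of the job. What is shaped like the part that bears pin_center but blue, green or orange is not meant.

How it is judged:
On the way:
1. the pin stands in the shield's bush, its foot at least 23 mm below the funnel's mouth (horizontal distance between pin_center and bush_mouth below 0.006 m and z of pin_center in the frame of bush_mouth below 0.0325 m and angle between pin_center's own z axis and vertical below 0.15 rad), for 0.1 s.
At the end, for the whole second after the job is handed in: The pin stands upright (within 0.1 rad) and at rest in the bush (within 4 mm of its axis), pressed home into the carriage's hole: its collar on the funnel's rim to within about 2.5 mm, the shield more than 14 mm from its zero end, and the pin released (horizontal distance between pin_center and bush_mouth below 0.004 m and z of pin_center in the frame of stage below 0.0845 m and angle between pin_center's own z axis and vertical below 0.1 rad and value of joint shield above 0.014 m and linear speed of pin below 0.02 m/s); the robot touches nothing.
It fails at once if the pin presses on the stage, shield or carriage with more than 30 N (contact force between pin and stage above 30 N).
It fails at once if a bystander is moved by more than 20 mm (distance of any of tape_roll, objective_a, loupe, screwdriver_blue from where it was at the start of the episode above 0.02 m).
It also fails if it takes over 72 s, if anything falls off the work surface, if the arm or the gripper's body presses on something with over 40 N, if the wrist force passes 120 N, or if a joint passes its speed limit or range.

### The arm

A 6-joint arm with a two-finger parallel gripper is mounted at the origin on a cart in front of the work surface, level with it; the furniture and walls round the work are solid. World frame = base frame: x ahead of the robot, y to its left, z up, the work surface at z = 0. Lengths are in m, angles in rad, forces in N, time in s.
With the tool pointing down it reaches from about 0.375 to 0.9 m from the base axis. Payload 3.1 kg.
Tool frame: the origin (TCP) lies between the finger pads; the fingertips stand 17 mm ahead of it and the grasp point (between the pads) lies 2 mm behind it (robot.nose_length is the distance from the TCP to the fingertips, in m); z points along the fingers, y is the line along which they close (so a half turn about z gives the same grasp; the last joint's range is limited). The gripper opens to 87 mm and grips with 3 to 60 N. Pads are 19 mm wide; open, the fingers measure 117 mm over their backs; the gripper's body (75 mm by 190 mm) begins 51 mm behind the grasp point.
Start: joints at [-1.387, 0.527, 1.433, -0, 1.181, -0.178], TCP at [0.221, -0.585, 0.218] pointing down, gripper open.
Joint ranges: [-3.08, 3.08], [-0.75, 2.2], [0.22, 2.44], [-1.43, 4.57], [0, 2.65], [-2.85, 2.85]. Speed limits (rad/s): [2.79, 2.79, 3.14, 3.14, 3.14, 3.14].

### API

Orientations are given as a unit quaternion [x, y, z, w].
In Python, from rig import robot, cams gives the robot as it stands.
- The arm moves only by the shell command python3 -m pendant 'ROWS' [FORCE]. ROWS is JSON, a list of rows, each an object with "jaw": the opening, from 0 (shut) to 1 (fully open); "linear": the shift along the tool's x, y, z in cm, a list of three; "twist": the turn about the tool's z in degrees. A call has 1 to 12 rows; each row shifts and turns the commanded pose from where the row before left it, along the tool's axes as they then stand; what a row does not reach is not made up. A row lasts 1/12 s, in which the tool goes at most 41.7 mm and 7.16 degrees, less where a joint would pass 70% of its speed; a pose out of reach is approached as far as the arm can. A call is refused whole if a number of a shift passes 4.17 or a number of a turn 7.16, either way. A call with a gripper value outside its range is refused whole. The fingers move at their own pace and stop on an object; FORCE is the grip in N (left out, the last holds). Time passes only in rows, so rows that do not move let the fingers close. It gives the time, the measured TCP pose, the force, the opening and the grip force at its end, in the units of the state.
- robot.get_obs(): the state, without advancing time (a new reading comes with each control period).
- cams.camera(name): name is "scene" or "top" or "wrist"; returns a dict with "color" (480x640x3 uint8, blue, green, red), "depth" (480x640 float32, m along the optical axis (not along the pixel's ray), 0 where there is no reading), "fov_y" (degrees; the focal length in pixels is half the picture's height over the tangent of half this angle, whatever the lens; pixels are square), "cx", "cy" (the principal point, pixels), "view" (4x4, takes a point from world to camera coordinates). Camera axes: x right, y down, z forward; pixel columns grow to the right and rows downward; lengths in m; the calibration is good to about 2 mm. The wrist camera is an equidistant fisheye: a pixel r from the principal point sees the ray r / f radians off the axis. A picture is of the moment at which its call begins.
- robot.hand_in(): hands the job in; it is judged then, once.
The state is a dict: "time": time; "q": joint angles; "joint_velocities": joint speeds; "joint_torque": joint torques, N m; "position": TCP position; "tool_rot": TCP orientation; "ft_force": force on the tool from outside, world axes, zero at the start; "moment": the same for the moment, N m; "grip_width": finger opening in m; "grip_force": force on a finger pad.
Only numpy, scipy, OpenCV 4.12 (cv2) and the standard library are available. Lean on these libraries where they do the work, as an engineer would, in place of code of your own. Each camera call takes 0.05 s, during which the arm holds its last target. There are 200 camera calls.

## Working session

There is one attempt and no reset: what is moved stays moved. The work goes in short steps, Python scripts to look and compute and a shell command to move; the robot and the scene stay as the last step left them, time stands still between calls to the robot, and variables do not carry over. Pictures are saved under pics/ and viewed, at most 10 in all, crops included, and the job is handed in when it is done.

```bash
mkdir -p pics; ls; python3 - <<'E'
from rig import robot,cams
import cv2,numpy as np
o=robot.get_obs();print({k:np.round(v,3) for k,v in o.items()})
for n in("scene","top"):
    c=cams.camera(n);cv2.imwrite(f"pics/{n}0.png",c["color"]);print(n,c["fov_y"],c["cx"],c["cy"],np.round(c["view"],3).tolist())
    np.savez(f"{n}0.npz",**c)
E
```

```text
pics
{'time': np.float64(0.0), 'q': array([-1.387,  0.528,  1.434,  0.   ,  1.181, -0.178]), 'joint_velocities': array([-0.001, -0.   ,  0.   ,  0.001, -0.001, -0.   ]), 'joint_torque': array([ -0.   , -44.005, -17.659,   0.063,   0.058,  -0.   ]), 'position': array([ 0.221, -0.584,  0.217]), 'tool_rot': array([ 0.984,  0.18 ,  0.   , -0.001]), 'ft_force': array([-0.621,  0.965, -1.188]), 'moment': array([-0.045, -0.009, -0.021]), 'grip_force': np.float64(0.0), 'grip_width': np.float64(0.087)}
scene 51.18441226426041 331.5118613151525 235.00178129984937 [[-0.697, -0.717, -0.015, 0.371], [-0.475, 0.477, -0.74, 0.352], [0.538, -0.508, -0.673, 0.778], [0.0, 0.0, 0.0, 1.0]]
top 48.200886723392976 319.5642056815558 237.71424681385713 [[0.025, -1.0, 0.007, -0.044], [-0.989, -0.026, -0.147, 0.543], [0.147, -0.003, -0.989, 0.984], [0.0, 0.0, 0.0, 1.0]]
```

View pics/top0.png

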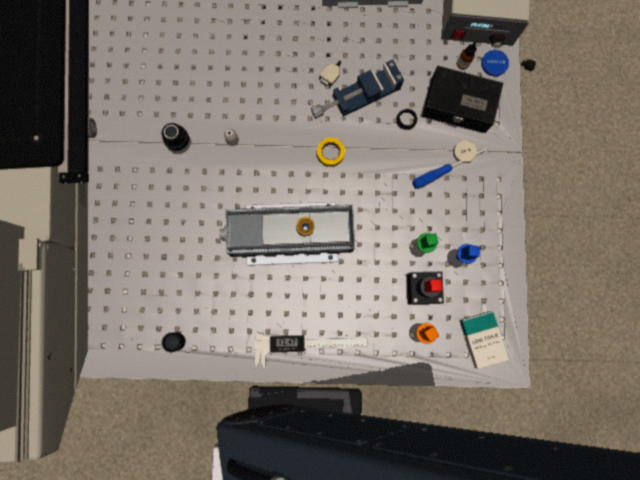

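View pics/scene0.png

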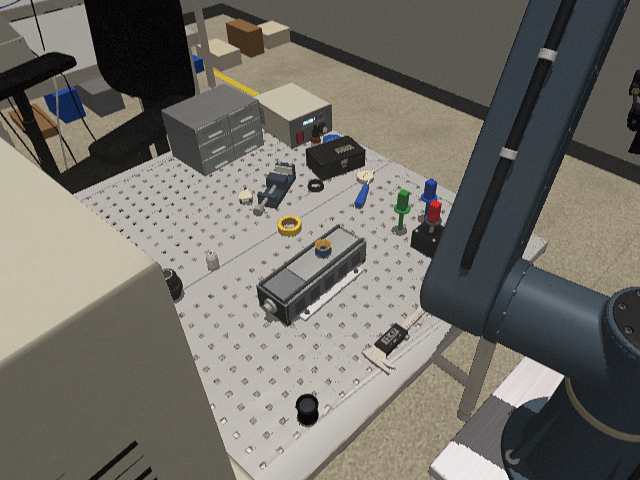

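The top view shows the red pin at about (435,286) in its park block. The brass funnel is at (305,227) on the stage, which spans roughly (227..354, 206..255). Green, blue and orange look-alikes stand beside the park block. The scene view agrees, with the red pin at (434,212) and the funnel at (322,246).

```bash
cat > h.py <<'E'
import numpy as np,cv2
def load(n): return dict(np.load(n))
def ray(c,px,fish=False):
    V=c["view"];f=240/np.tan(np.radians(c["fov_y"])/2)
    d=np.array([(px[0]-c["cx"])/f,(px[1]-c["cy"])/f,1.])
    if fish:
        r=np.hypot(d[0],d[1]);d=np.array([0,0,1.]) if r<1e-9 else np.array([d[0]/r*np.sin(r),d[1]/r*np.sin(r),np.cos(r)])
    R=V[:3,:3];return -R.T@V[:3,3],R.T@d
def onz(c,px,z,fish=False):
    o,d=ray(c,px,fish);return o+d*(z-o[2])/d[2]
def cloud(c):
    f=240/np.tan(np.radians(c["fov_y"])/2);v,u=np.mgrid[:480,:640];z=c["depth"]
    P=np.stack([(u-c["cx"])/f*z,(v-c["cy"])/f*z,z],-1);V=c["view"];return (P-V[:3,3])@V[:3,:3]
def hsv(c): return cv2.cvtColor(c["color"],cv2.COLOR_BGR2HSV)
def mask(c,lo,hi): return cv2.inRange(hsv(c),np.array(lo),np.array(hi))>0
E
python3 - <<'E'
from h import *
for n in("top","scene"):
    c=load(n+"0.npz");P=cloud(c);ok=c["depth"]>0
    red=(mask(c,(0,150,70),(6,255,255))|mask(c,(174,150,70),(180,255,255)))&ok
    k,L,S,C=cv2.connectedComponentsWithStats(red.astype(np.uint8))
    for i in range(1,k):
        if S[i,4]>40:
            p=P[L==i];t=p[p[:,2]>p[:,2].max()-.006]
            print(n,"red",S[i],p.min(0).round(3),p.max(0).round(3),"top",t.mean(0).round(4),cv2.minAreaRect(t[:,:2].astype(np.float32)*1000))
    br=mask(c,(8,100,60),(22,255,255))&ok&(P[...,2]>.06)&(P[...,2]<.1)
    k,L,S,C=cv2.connectedComponentsWithStats(br.astype(np.uint8))
    for i in range(1,k):
        if S[i,4]>30:
            p=P[L==i];print(n,"brass",S[i],C[i],p.min(0).round(3),p.max(0).round(3),onz(c,C[i],.0885).round(4))
    for nm,lo,hi in(("green",(45,100,40),(85,255,255)),("blue",(108,130,60),(125,255,255)),("yellow",(24,130,100),(34,255,255)),("orange",(7,180,150),(18,255,255))):
        m=mask(c,lo,hi)&ok;k,L,S,C=cv2.connectedComponentsWithStats(m.astype(np.uint8))
        for i in range(1,k):
            if S[i,4]>60:p=P[L==i];print(n,nm,S[i,4],p.min(0).round(3),p.max(0).round(3))
c=load("top0.npz");P=cloud(c);x=P[...,0];y=P[...,1];z=P[...,2]
sub=np.zeros(z.shape,bool);sub[195:265,215:365]=1
m=sub&(z>.052)&(z<.075);p=P[m][:,:2].astype(np.float32)*1000;print("stage",m.sum(),cv2.minAreaRect(p),z[m].mean())
sub[:]=0;sub[262:312,398:452]=1
m=sub&(z>.035)&(z<.055);p=P[m][:,:2].astype(np.float32)*1000;print("park",m.sum(),cv2.minAreaRect(p),z[m].mean())
E
```

```text
top red [429 279  13  13 157] [ 0.445 -0.258  0.045] [ 0.465 -0.222  0.127] top [ 0.4557 -0.2323  0.1237] ((455.5107421875, -232.20603942871094), (19.117141723632812, 19.852941513061523), 1.099118947982788)
top brass [297 217  17  19 215] [304.97209302 225.57674419] [ 0.543 -0.017  0.062] [0.575 0.013 0.093] [ 0.5589 -0.0022  0.0885]
top brass [416 323  20  21 206] [423.15048544 332.57281553] [ 0.353 -0.243  0.062] [ 0.389 -0.208  0.1  ] [ 0.3721 -0.2173  0.0885]
top green 284 [ 0.52  -0.245  0.063] [ 0.555 -0.21   0.115]
top green 331 [ 0.37  -0.37   0.014] [ 0.411 -0.305  0.026]
top blue 502 [ 0.897 -0.408  0.006] [ 0.951 -0.355  0.02 ]
top blue 340 [ 0.655 -0.288  0.012] [ 0.701 -0.212  0.026]
top blue 281 [ 0.5   -0.319  0.007] [ 0.536 -0.284  0.115]
top orange 230 [ 0.355 -0.241  0.062] [ 0.387 -0.21   0.116]
scene red [427 200  15  23 225] [ 0.444 -0.305  0.062] [ 0.506 -0.219  0.125] top [ 0.4538 -0.2314  0.1221] ((453.8160705566406, -231.27032470703125), (23.09620475769043, 18.86444854736328), 87.84256744384766)
scene brass [315 239  16  12 131] [322.32824427 244.        ] [ 
[... 173 characters left out ...]
9 -1.214 -0.695]
scene blue 136 [ 1.972 -0.437 -0.804] [ 3.43  -0.025 -0.053]
scene blue 506 [ 1.933 -0.354 -0.796] [ 3.3    0.022 -0.048]
scene blue 168 [ 1.975 -0.269 -0.784] [ 3.462  0.064 -0.054]
scene blue 75 [ 0.915 -0.408  0.01 ] [ 0.952 -0.358  0.018]
scene blue 298 [ 0.501 -0.436 -0.003] [ 0.616 -0.285  0.113]
scene blue 162 [ 0.655 -0.306 -0.002] [ 0.721 -0.212  0.024]
scene yellow 185 [ 2.664 -1.376 -0.819] [ 3.214 -1.305 -0.781]
stage 5479 ((557.353515625, 28.2216796875), (88.59877014160156, 242.07948303222656), 3.7087981700897217) 0.06320164100004554
park 706 ((455.48974609375, -232.48353576660156), (60.113792419433594, 61.21705627441406), 2.242802143096924) 0.046031582811218295
```

```bash
python3 -m pendant '[{"jaw":1,"linear":[0,0,0],"twist":6.4},{"jaw":1,"linear":[0,0,0],"twist":6.4},{"jaw":1,"linear":[0,0,0],"twist":6.5}]' 30
python3 -m pendant '[{"jaw":1,"linear":[2.2,-3.15,0],"twist":0},{"jaw":1,"linear":[2.2,-3.15,0],"twist":0},{"jaw":1,"linear":[2.2,-3.15,0],"twist":0},{"jaw":1,"linear":[2.2,-3.15,0],"twist":0},{"jaw":1,"linear":[2.2,-3.15,0],"twist":0},{"jaw":1,"linear":[2.2,-3.15,0],"twist":0},{"jaw":1,"linear":[2.2,-3.15,0],"twist":0},{"jaw":1,"linear":[2.2,-3.15,0],"twist":0},{"jaw":1,"linear":[2.2,-3.15,0],"twist":0},{"jaw":1,"linear":[2.2,-3.15,0],"twist":0},{"jaw":1,"linear":[2.2,-3.15,0],"twist":0},{"jaw":1,"linear":[0,0,0],"twist":0}]'
python3 - <<'E'
from rig import robot,cams
from h import *
c=cams.camera("wrist");np.savez("w1.npz",**c);cv2.imwrite("pics/w1.png",c["color"])
print(c["fov_y"],c["cx"],c["cy"]);o=robot.get_obs();print(o["position"],o["tool_rot"],o["ft_force"])
red=(mask(c,(0,150,60),(6,255,255))|mask(c,(174,150,60),(180,255,255)))
k,L,S,C=cv2.connectedComponentsWithStats(red.astype(np.uint8))
for i in range(1,k):
    if S[i,4]>60:print(S[i],C[i],onz(c,C[i],.123,True),np.median(c["depth"][L==i]))
E
```

```text
time: 0.35
position: [0.2212, -0.5841, 0.2173]
tool_rot: [1.0, 0.01, -0.0, -0.001]
ft_force: [-0.7, 1.0, -0.1]
grip_width: 0.087
grip_force: 0.0
time: 1.35
position: [0.4566, -0.226, 0.2177]
tool_rot: [1.0, 0.016, 0.0, -0.002]
ft_force: [-0.7, -0.5, -0.1]
grip_width: 0.087
grip_force: 0.0
65.70646984690485 321.14640583485715 238.08714842130453
[ 0.45549815 -0.2286663   0.21764821] [ 9.99879662e-01  1.54971549e-02 -3.56095439e-04 -6.10690299e-04] [ 0.27644779 -1.02696548  0.30581622]
[320 218  27  36 908] [332.56277533 236.02753304] [ 0.45953247 -0.23300622  0.123     ] 0.27060634
```

View pics/w1.png

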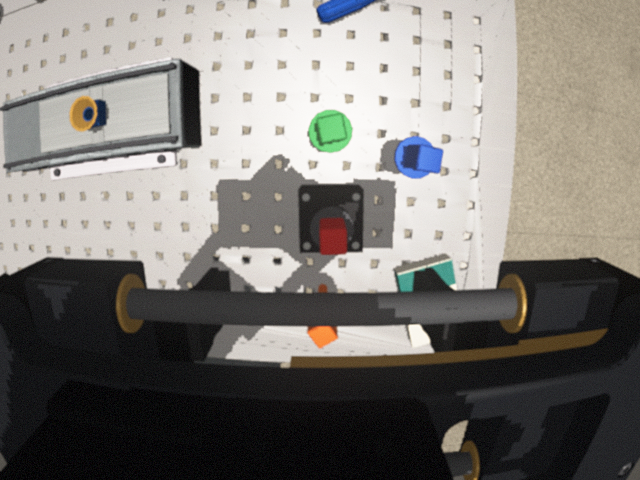

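```bash
python3 - <<'E'
from h import *
c=load("w1.npz");V=c["view"];print((-V[:3,:3].T@V[:3,3]).round(4),V[:3,:3].round(3).tolist())
red=(mask(c,(0,150,60),(6,255,255))|mask(c,(174,150,60),(180,255,255)))
d=c["depth"];v,u=np.nonzero(red&(d>0))
P=[]
for a,b in zip(u,v):
    o,r=ray(c,(a,b),True);rc=V[:3,:3]@r;P.append(o+r*d[b,a]/rc[2])
P=np.array(P);print(P.min(0),P.max(0));t=P[P[:,2]>P[:,2].max()-.008];print(t.mean(0),cv2.minAreaRect(t[:,:2].astype(np.float32)*1000),len(t))
E
```

```text
[ 0.5224 -0.2239  0.3832] [[0.031, -1.0, -0.004], [-0.97, -0.031, 0.241], [-0.241, -0.004, -0.97]]
[ 0.42557843 -0.24340109  0.04448809] [ 0.46588374 -0.22355381  0.12368027]
[ 0.4561344  -0.23346837  0.1214572 ] ((455.45465087890625, -233.509521484375), (18.89406394958496, 19.1239070892334), 2.6842739582061768) 690
```

The wrist view shows the red handle at (333,236) in its black block and the funnel at (88,114). From the depth reading the pin is at (0.4555, -0.233), which agrees with the top view. I'll descend and grip.

```bash
python3 -m pendant '[{"jaw":1,"linear":[0,0.42,2.5],"twist":-0.4},{"jaw":1,"linear":[0,0,3],"twist":0},{"jaw":1,"linear":[0,0,3],"twist":0},{"jaw":1,"linear":[0,0,2],"twist":0},{"jaw":1,"linear":[0,0,1.1],"twist":0},{"jaw":1,"linear":[0,0,0],"twist":0},{"jaw":1,"linear":[0,0,0],"twist":0},{"jaw":1,"linear":[0,0,0],"twist":0}]'
python3 -m pendant '[{"jaw":0,"linear":[0,0,0],"twist":0},{"jaw":0,"linear":[0,0,0],"twist":0},{"jaw":0,"linear":[0,0,0],"twist":0},{"jaw":0,"linear":[0,0,0],"twist":0},{"jaw":0,"linear":[0,0,0],"twist":0},{"jaw":0,"linear":[0,0,0],"twist":0},{"jaw":0,"linear":[0,0,0],"twist":0},{"jaw":0,"linear":[0,0,0],"twist":0},{"jaw":0,"linear":[0,0,0],"twist":0},{"jaw":0,"linear":[0,0,0],"twist":0}]' 45
```

```text
time: 2.07
position: [0.4548, -0.2374, 0.1025]
tool_rot: [1.0, 0.016, 0.0, 0.0]
ft_force: [-0.1, -0.2, -0.5]
grip_width: 0.0872
grip_force: 0.0
time: 2.9
position: [0.4546, -0.2363, 0.1019]
tool_rot: [1.0, 0.016, -0.0, -0.0]
ft_force: [1.2, -0.0, 0.7]
grip_width: 0.028
grip_force: 0.0
```

```bash
python3 -m pendant '[{"jaw":0.32,"linear":[0,-0.3,0],"twist":0},{"jaw":0.32,"linear":[0,0,0],"twist":0},{"jaw":0.32,"linear":[0,0,0],"twist":0}]'
python3 -m pendant '[{"jaw":0,"linear":[0,0,0],"twist":0},{"jaw":0,"linear":[0,0,0],"twist":0},{"jaw":0,"linear":[0,0,0],"twist":0},{"jaw":0,"linear":[0,0,0],"twist":0},{"jaw":0,"linear":[0,0,0],"twist":0},{"jaw":0,"linear":[0,0,0],"twist":0},{"jaw":0,"linear":[0,0,0],"twist":0}]' 45
```

```text
time: 3.15
position: [0.4544, -0.233, 0.1019]
tool_rot: [1.0, 0.016, -0.0, -0.0]
ft_force: [-0.7, -0.7, 0.2]
grip_width: 0.028
grip_force: 0.0
time: 3.73
position: [0.4546, -0.2333, 0.102]
tool_rot: [1.0, 0.016, 0.0, 0.0]
ft_force: [0.5, 0.8, -0.5]
grip_width: 0.0196
grip_force: 44.9
```

```bash
python3 -m pendant '[{"jaw":0,"linear":[0,0,-1],"twist":0},{"jaw":0,"linear":[0,0,-2],"twist":0},{"jaw":0,"linear":[0,0,-2.5],"twist":0},{"jaw":0,"linear":[0,0,-2.5],"twist":0},{"jaw":0,"linear":[0,0,-2.5],"twist":0},{"jaw":0,"linear":[0,0,0],"twist":0}]'
python3 -m pendant '[{"jaw":0,"linear":[0.8,-1.62,0],"twist":0},{"jaw":0,"linear":[1.6,-3.24,0],"twist":0},{"jaw":0,"linear":[1.6,-3.24,0],"twist":0},{"jaw":0,"linear":[1.6,-3.24,0],"twist":0},{"jaw":0,"linear":[1.6,-3.24,0],"twist":0},{"jaw":0,"linear":[1.6,-3.24,0],"twist":0},{"jaw":0,"linear":[1.6,-3.24,0],"twist":0},{"jaw":0,"linear":[0.8,-1.62,0],"twist":0},{"jaw":0,"linear":[0,0,0],"twist":0},{"jaw":0,"linear":[0,0,0],"twist":0},{"jaw":0,"linear":[0,0,0],"twist":0},{"jaw":0,"linear":[0,0,0],"twist":0}]'
python3 - <<'E'
from rig import robot,cams
from h import *
o=robot.get_obs();print(o["position"],o["tool_rot"],o["ft_force"])
c=cams.camera("wrist");np.savez("w2.npz",**c);cv2.imwrite("pics/w2.png",c["color"])
s=cams.camera("scene");np.savez("s2.npz",**s);cv2.imwrite("pics/s2.png",cv2.resize(s["color"][140:340,220:440],None,fx=2.7,fy=2.7,interpolation=cv2.INTER_CUBIC))
V=c["view"];m=mask(c,(8,100,50),(24,255,255));m[260:]=0
k,L,S,C=cv2.connectedComponentsWithStats(m.astype(np.uint8))
for i in range(1,k):
    if S[i,4]>60:print(S[i],C[i],onz(c,C[i],.0885,True))
E
```

```text
time: 4.23
position: [0.457, -0.2351, 0.2121]
tool_rot: [1.0, 0.016, 0.004, 0.003]
ft_force: [1.1, -0.7, -1.7]
grip_width: 0.0198
grip_force: 44.9
time: 5.23
position: [0.5585, -0.0041, 0.2067]
tool_rot: [1.0, 0.015, -0.001, 0.0]
ft_force: [1.0, -0.8, -1.3]
grip_width: 0.0195
grip_force: 44.9
[ 0.55848906 -0.00414375  0.20669873] [ 9.99883461e-01  1.52548667e-02 -5.84427784e-04  1.04629569e-04] [ 0.97527713 -0.78576158 -1.29652755]
[353  29  41  38 362] [376.32596685  42.4281768 ] [ 0.70884858 -0.04094474  0.0885    ]
[343  44  48  34 171] [359.8245614   68.78362573] [ 0.6864129  -0.02873077  0.0885    ]
[301 210  41  31 697] [320.70444763 224.59253945] [ 0.56441206 -0.00283767  0.0885    ]
```

View pics/w2.png

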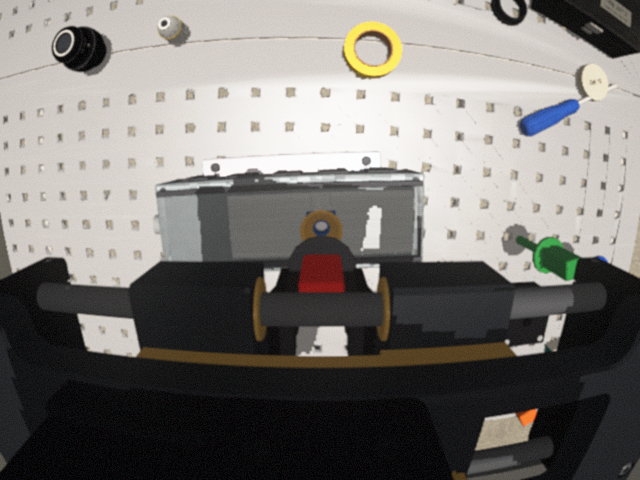

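View pics/s2.png

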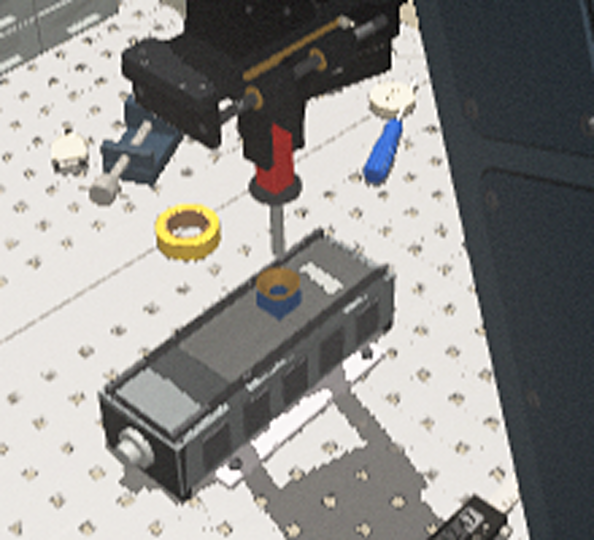

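The wrist view shows the funnel at (321,225) just beyond the pin. The scene crop shows the pin foot at (279,254), directly above the funnel mouth at (279,281). I'll compare the two within the same view.

```bash
python3 - <<'E'
from h import *
s=load("s2.npz");f=lambda u,v:(220+(u+.5)/2.7-.5,140+(v+.5)/2.7-.5)
print("foot",onz(s,f(279,254),.1168),"mouth",onz(s,f(279,281),.0885))
m=mask(s,(8,100,50),(24,255,255));m[:225]=0;m[262:]=0;m[:,:305]=0;m[:,345:]=0
m[:] = m
v,u=np.nonzero(m);print(u.min(),u.max(),v.min(),v.max(),len(u))
p=np.stack([u,v],1).astype(np.int32);e=cv2.minEnclosingCircle(p);r=cv2.boundingRect(p);print(e,r,onz(s,((u.min()+u.max())/2,f(0,281)[1]),.0885))
w=load("w2.npz")
# wrist: shaft foot and bore centre
print("mouth w",onz(w,(321,227),.0885,True))
E
```

```text
foot [ 0.55955767 -0.00526812  0.1168    ] mouth [ 0.56071349 -0.0053153   0.0885    ]
315 330 239 250 118
((322.5, 244.0), 7.762187480926514) (315, 239, 16, 12) [ 0.56146363 -0.00456789  0.0885    ]
mouth w [ 0.56249727 -0.00312652  0.0885    ]
```

```bash
python3 -m pendant '[{"jaw":0,"linear":[0.13,-0.03,1.0],"twist":0},{"jaw":0,"linear":[0,0,1.5],"twist":0},{"jaw":0,"linear":[0,0,0.5],"twist":0},{"jaw":0,"linear":[0,0,0.2],"twist":0},{"jaw":0,"linear":[0,0,0.2],"twist":0},{"jaw":0,"linear":[0,0,0],"twist":0}]'
python3 -m pendant '[{"jaw":0,"linear":[0,0,0.2],"twist":0},{"jaw":0,"linear":[0,0,0.2],"twist":0},{"jaw":0,"linear":[0,0,0],"twist":0},{"jaw":0,"linear":[0,0,0],"twist":0}]'
```

```text
time: 5.83
position: [0.5605, -0.0029, 0.1727]
tool_rot: [1.0, 0.016, -0.0, -0.0]
ft_force: [0.1, -0.1, -0.8]
grip_width: 0.0197
grip_force: 44.9
time: 6.17
position: [0.5606, -0.0026, 0.1691]
tool_rot: [1.0, 0.016, 0.0, 0.0]
ft_force: [-0.1, 0.5, -0.9]
grip_width: 0.02
grip_force: 44.9
```

```bash
python3 -m pendant '[{"jaw":0,"linear":[0,0,0.2],"twist":0},{"jaw":0,"linear":[0,0,0.2],"twist":0},{"jaw":0,"linear":[0,0,0],"twist":0},{"jaw":0,"linear":[0,0,0],"twist":0}]'
```

```text
time: 6.5
position: [0.56, -0.0027, 0.1646]
tool_rot: [1.0, 0.016, -0.001, 0.0]
ft_force: [-0.4, -0.5, -1.2]
grip_width: 0.0195
grip_force: 44.9
```

```bash
python3 -m pendant '[{"jaw":0,"linear":[0,0,0.3],"twist":0},{"jaw":0,"linear":[0,0,0.3],"twist":0},{"jaw":0,"linear":[0,0,0],"twist":0},{"jaw":0,"linear":[0,0,0],"twist":0}]'
python3 -m pendant '[{"jaw":0,"linear":[0,0,0.3],"twist":0},{"jaw":0,"linear":[0,0,0.3],"twist":0},{"jaw":0,"linear":[0,0,0],"twist":0},{"jaw":0,"linear":[0,0,0],"twist":0}]'
```

```text
time: 6.83
position: [0.5601, -0.0027, 0.1584]
tool_rot: [1.0, 0.016, -0.001, -0.0]
ft_force: [-3.0, -1.2, -1.8]
grip_width: 0.0194
grip_force: 44.9
time: 7.17
position: [0.5601, -0.0026, 0.1524]
tool_rot: [1.0, 0.016, -0.001, -0.0]
ft_force: [-0.9, -1.5, -2.5]
grip_width: 0.0196
grip_force: 44.9
```

```bash
python3 -m pendant '[{"jaw":0,"linear":[0,0,0.4],"twist":0},{"jaw":0,"linear":[0,0,0.4],"twist":0},{"jaw":0,"linear":[0,0,0.4],"twist":0},{"jaw":0,"linear":[0,0,0.4],"twist":0},{"jaw":0,"linear":[0,0,0.2],"twist":0},{"jaw":0,"linear":[0,0,0],"twist":0},{"jaw":0,"linear":[0,0,0],"twist":0}]'
python3 -m pendant '[{"jaw":0,"linear":[0,0,0.15],"twist":0},{"jaw":0,"linear":[0,0,0.15],"twist":0},{"jaw":0,"linear":[0,0,0],"twist":0},{"jaw":0,"linear":[0,0,0],"twist":0}]'
```

```text
time: 7.75
position: [0.5601, -0.0026, 0.1343]
tool_rot: [1.0, 0.016, -0.001, -0.0]
ft_force: [-3.6, -1.1, -2.4]
grip_width: 0.0195
grip_force: 44.9
time: 8.08
position: [0.5602, -0.0026, 0.1318]
tool_rot: [1.0, 0.016, -0.0, -0.0]
ft_force: [-3.7, -1.3, -1.1]
grip_width: 0.0192
grip_force: 44.9
```

```bash
python3 -m pendant '[{"jaw":0,"linear":[-0.04,0,0.1],"twist":0},{"jaw":0,"linear":[0,0,0.1],"twist":0},{"jaw":0,"linear":[0,0,0.1],"twist":0},{"jaw":0,"linear":[0,0,0],"twist":0},{"jaw":0,"linear":[0,0,0],"twist":0}]'
python3 -m pendant '[{"jaw":0,"linear":[0,0,0.1],"twist":0},{"jaw":0,"linear":[0,0,0.1],"twist":0},{"jaw":0,"linear":[0,0,0],"twist":0},{"jaw":0,"linear":[0,0,0],"twist":0}]'
```

```text
time: 8.5
position: [0.5602, -0.0027, 0.1291]
tool_rot: [1.0, 0.016, 0.0, 0.0]
ft_force: [-4.0, -1.4, 2.0]
grip_width: 0.0196
grip_force: 45.0
time: 8.83
position: [0.5602, -0.0027, 0.1275]
tool_rot: [1.0, 0.016, 0.0, 0.0]
ft_force: [-5.1, -0.4, 5.6]
grip_width: 0.0198
grip_force: 45.0
```

```bash
python3 -m pendant '[{"jaw":0,"linear":[-0.05,-0.2,0],"twist":0},{"jaw":0,"linear":[-0.02,-0.2,0],"twist":0},{"jaw":0,"linear":[-0.01,-0.2,0],"twist":0},{"jaw":0,"linear":[0,0,0],"twist":0}]'
python3 -m pendant '[{"jaw":0,"linear":[-0.01,-0.2,0],"twist":0},{"jaw":0,"linear":[-0.01,-0.2,0],"twist":0},{"jaw":0,"linear":[-0.01,-0.2,0],"twist":0},{"jaw":0,"linear":[0,0,0],"twist":0}]'
```

```text
time: 9.17
position: [0.5598, 0.0023, 0.1275]
tool_rot: [1.0, 0.017, 0.001, 0.001]
ft_force: [-4.6, -3.0, 4.4]
grip_width: 0.0195
grip_force: 45.0
time: 9.5
position: [0.5594, 0.0082, 0.1275]
tool_rot: [1.0, 0.017, 0.001, 0.001]
ft_force: [-3.6, -3.4, 4.0]
grip_width: 0.0197
grip_force: 45.0
```

```bash
python3 -m pendant '[{"jaw":0,"linear":[-0.02,-0.15,0.03],"twist":0},{"jaw":0,"linear":[-0.01,-0.15,0],"twist":0},{"jaw":0,"linear":[0,-0.1,0],"twist":0},{"jaw":0,"linear":[0,-0.1,0],"twist":0},{"jaw":0,"linear":[0,0,0],"twist":0}]'
python3 -m pendant '[{"jaw":0,"linear":[-0.01,-0.1,0],"twist":0},{"jaw":0,"linear":[-0.01,-0.1,0],"twist":0},{"jaw":0,"linear":[0,-0.1,0],"twist":0},{"jaw":0,"linear":[0,0,0],"twist":0}]'
```

```text
time: 9.92
position: [0.5591, 0.013, 0.1274]
tool_rot: [1.0, 0.017, 0.001, 0.001]
ft_force: [-3.4, -3.6, 5.1]
grip_width: 0.0194
grip_force: 45.0
time: 10.25
position: [0.5589, 0.016, 0.1275]
tool_rot: [1.0, 0.017, 0.001, 0.001]
ft_force: [-3.4, -5.1, 5.8]
grip_width: 0.0199
grip_force: 45.0
```

```bash
cat > ok.py <<'E'
from rig import robot
import sys
f=robot.get_obs()["ft_force"];sys.exit(not(abs(f[1])<9 and 2.3<f[2]<12))
E
python3 -m pendant '[{"jaw":0,"linear":[-0.01,-0.1,0],"twist":0},{"jaw":0,"linear":[0,-0.1,0],"twist":0},{"jaw":0,"linear":[0,0,0],"twist":0}]' && python3 ok.py &&
python3 -m pendant '[{"jaw":0,"linear":[-0.01,-0.1,0],"twist":0},{"jaw":0,"linear":[0,-0.1,0],"twist":0},{"jaw":0,"linear":[0,0,0],"twist":0}]' && python3 ok.py &&
python3 -m pendant '[{"jaw":0,"linear":[-0.01,-0.1,0],"twist":0},{"jaw":0,"linear":[0,-0.1,0],"twist":0},{"jaw":0,"linear":[0,0,0],"twist":0}]' && python3 ok.py &&
python3 -m pendant '[{"jaw":0,"linear":[-0.01,-0.1,0],"twist":0},{"jaw":0,"linear":[0,-0.1,0],"twist":0},{"jaw":0,"linear":[0,0,0],"twist":0}]' && python3 ok.py &&
python3 -m pendant '[{"jaw":0,"linear":[-0.01,-0.1,0],"twist":0},{"jaw":0,"linear":[0,-0.1,0],"twist":0},{"jaw":0,"linear":[0,0,0],"twist":0}]' && python3 ok.py && echo going
```

```text
time: 10.5
position: [0.5588, 0.018, 0.1275]
tool_rot: [1.0, 0.017, 0.001, 0.001]
ft_force: [-5.4, -4.4, 4.8]
grip_width: 0.0197
grip_force: 45.0
time: 10.75
position: [0.5586, 0.02, 0.1275]
tool_rot: [1.0, 0.017, 0.001, 0.001]
ft_force: [-3.6, -3.2, 4.6]
grip_width: 0.0197
grip_force: 45.0
time: 11.0
position: [0.5585, 0.022, 0.1275]
tool_rot: [1.0, 0.017, 0.001, 0.001]
ft_force: [-2.7, -4.0, 5.5]
grip_width: 0.0198
grip_force: 45.0
time: 11.25
position: [0.5583, 0.024, 0.1275]
tool_rot: [1.0, 0.016, 0.001, 0.001]
ft_force: [-3.3, -3.7, 5.8]
grip_width: 0.0196
grip_force: 45.0
time: 11.5
position: [0.5582, 0.026, 0.1275]
tool_rot: [1.0, 0.017, 0.001, 0.001]
ft_force: [-4.0, -4.1, 5.4]
grip_width: 0.0192
grip_force: 45.0
going
```

```bash

python3 -m pendant '[{"jaw":0,"linear":[-0.01,-0.1,0],"twist":0},{"jaw":0,"linear":[0,-0.1,0],"twist":0},{"jaw":0,"linear":[0,0,0],"twist":0}]' && python3 ok.py &&
python3 -m pendant '[{"jaw":0,"linear":[-0.01,-0.1,0],"twist":0},{"jaw":0,"linear":[0,-0.1,0],"twist":0},{"jaw":0,"linear":[0,0,0],"twist":0}]' && python3 ok.py &&
python3 -m pendant '[{"jaw":0,"linear":[-0.01,-0.1,0],"twist":0},{"jaw":0,"linear":[0,-0.1,0],"twist":0},{"jaw":0,"linear":[0,0,0],"twist":0}]' && python3 ok.py &&
python3 -m pendant '[{"jaw":0,"linear":[-0.01,-0.1,0],"twist":0},{"jaw":0,"linear":[0,-0.1,0],"twist":0},{"jaw":0,"linear":[0,0,0],"twist":0}]' && python3 ok.py &&
python3 -m pendant '[{"jaw":0,"linear":[-0.01,-0.1,0],"twist":0},{"jaw":0,"linear":[0,-0.1,0],"twist":0},{"jaw":0,"linear":[0,0,0],"twist":0}]' && python3 ok.py && 
python3 -m pendant '[{"jaw":0,"linear":[-0.01,-0.1,0],"twist":0},{"jaw":0,"linear":[0,-0.1,0],"twist":0},{"jaw":0,"linear":[0,0,0],"twist":0}]' && python3 ok.py && echo going
```

```text
time: 11.75
position: [0.5581, 0.028, 0.1274]
tool_rot: [1.0, 0.017, 0.001, 0.001]
ft_force: [-3.1, -4.6, 5.9]
grip_width: 0.0198
grip_force: 45.0
time: 12.0
position: [0.5579, 0.03, 0.1275]
tool_rot: [1.0, 0.016, 0.001, 0.001]
ft_force: [-4.0, -4.7, 5.2]
grip_width: 0.0198
grip_force: 45.0
time: 12.25
position: [0.5578, 0.032, 0.1275]
tool_rot: [1.0, 0.017, 0.001, 0.001]
ft_force: [-3.8, -3.7, 4.1]
grip_width: 0.0196
grip_force: 45.0
time: 12.5
position: [0.5577, 0.034, 0.1275]
tool_rot: [1.0, 0.017, 0.001, 0.001]
ft_force: [-4.1, -3.8, 4.4]
grip_width: 0.0196
grip_force: 45.0
time: 12.75
position: [0.5575, 0.036, 0.1275]
tool_rot: [1.0, 0.017, 0.001, 0.001]
ft_force: [-4.0, -3.9, 5.3]
grip_width: 0.0196
grip_force: 45.0
time: 13.0
position: [0.5574, 0.038, 0.1275]
tool_rot: [1.0, 0.017, 0.001, 0.001]
ft_force: [-2.8, -4.1, 4.7]
grip_width: 0.0197
grip_force: 45.0
going
```

```bash

python3 -m pendant '[{"jaw":0,"linear":[-0.01,-0.1,0],"twist":0},{"jaw":0,"linear":[0,-0.1,0],"twist":0},{"jaw":0,"linear":[0,0,0],"twist":0}]' && python3 ok.py &&
python3 -m pendant '[{"jaw":0,"linear":[-0.01,-0.1,0],"twist":0},{"jaw":0,"linear":[0,-0.1,0],"twist":0},{"jaw":0,"linear":[0,0,0],"twist":0}]' && python3 ok.py &&
python3 -m pendant '[{"jaw":0,"linear":[-0.01,-0.1,0],"twist":0},{"jaw":0,"linear":[0,-0.1,0],"twist":0},{"jaw":0,"linear":[0,0,0],"twist":0}]' && python3 ok.py &&
python3 -m pendant '[{"jaw":0,"linear":[-0.01,-0.1,0],"twist":0},{"jaw":0,"linear":[0,-0.1,0],"twist":0},{"jaw":0,"linear":[0,0,0],"twist":0}]' && python3 ok.py &&
python3 -m pendant '[{"jaw":0,"linear":[-0.01,-0.1,0],"twist":0},{"jaw":0,"linear":[0,-0.1,0],"twist":0},{"jaw":0,"linear":[0,0,0],"twist":0}]' && python3 ok.py && 
python3 -m pendant '[{"jaw":0,"linear":[-0.01,-0.1,0],"twist":0},{"jaw":0,"linear":[0,-0.1,0],"twist":0},{"jaw":0,"linear":[0,0,0],"twist":0}]' && python3 ok.py && echo going
```

```text
time: 13.25
position: [0.5572, 0.04, 0.1274]
tool_rot: [1.0, 0.016, 0.001, 0.001]
ft_force: [-3.0, -4.2, 5.1]
grip_width: 0.0196
grip_force: 45.0
time: 13.5
position: [0.5571, 0.042, 0.1275]
tool_rot: [1.0, 0.016, 0.002, 0.001]
ft_force: [-3.0, -3.6, 4.8]
grip_width: 0.0197
grip_force: 45.0
time: 13.75
position: [0.5569, 0.0441, 0.1275]
tool_rot: [1.0, 0.016, 0.002, 0.001]
ft_force: [-4.1, -3.9, 4.2]
grip_width: 0.0199
grip_force: 45.0
time: 14.0
position: [0.5564, 0.047, 0.127]
tool_rot: [1.0, 0.016, 0.001, 0.0]
ft_force: [-2.4, -0.8, -0.8]
grip_width: 0.0193
grip_force: 44.9
```

Vertical support vanished at y ≈ 0.047, so the hole has been found. I'll press down slowly.

```bash

python3 -m pendant '[{"jaw":0,"linear":[0,0,0.1],"twist":0},{"jaw":0,"linear":[0,0,0.1],"twist":0},{"jaw":0,"linear":[0,0,0],"twist":0}]'
python3 -m pendant '[{"jaw":0,"linear":[0,0,0.1],"twist":0},{"jaw":0,"linear":[0,0,0],"twist":0}]'
```

```text
time: 14.25
position: [0.5563, 0.0473, 0.1247]
tool_rot: [1.0, 0.016, 0.001, -0.0]
ft_force: [-1.7, -0.4, 1.5]
grip_width: 0.0195
grip_force: 45.0
time: 14.42
position: [0.5564, 0.0472, 0.1242]
tool_rot: [1.0, 0.016, 0.001, 0.0]
ft_force: [-1.7, -0.5, 4.6]
grip_width: 0.0199
grip_force: 45.0
```

```bash

python3 -m pendant '[{"jaw":0,"linear":[0,0,0.05],"twist":0},{"jaw":0,"linear":[0,0,0.05],"twist":0},{"jaw":0,"linear":[0,0,0],"twist":0}]'
python3 -m pendant '[{"jaw":0,"linear":[0,0,0.05],"twist":0},{"jaw":0,"linear":[0,0,0],"twist":0}]'
```

```text
time: 14.67
position: [0.5564, 0.0472, 0.1235]
tool_rot: [1.0, 0.016, 0.001, 0.0]
ft_force: [-1.9, -0.9, 7.1]
grip_width: 0.0199
grip_force: 45.0
time: 14.83
position: [0.5565, 0.0472, 0.1231]
tool_rot: [1.0, 0.016, 0.001, 0.0]
ft_force: [-2.3, -0.4, 6.6]
grip_width: 0.0196
grip_force: 45.0
```

```bash
cat > okz.py <<'E'
from rig import robot
import sys
f=robot.get_obs()["ft_force"];sys.exit(not(abs(f[1])<8 and abs(f[0])<8 and f[2]<16))
E
python3 -m pendant '[{"jaw":0,"linear":[0,0,0.05],"twist":0},{"jaw":0,"linear":[0,0,0.05],"twist":0},{"jaw":0,"linear":[0,0,0],"twist":0}]' && python3 okz.py &&
python3 -m pendant '[{"jaw":0,"linear":[0,0,0.05],"twist":0},{"jaw":0,"linear":[0,0,0.05],"twist":0},{"jaw":0,"linear":[0,0,0],"twist":0}]' && python3 okz.py &&
python3 -m pendant '[{"jaw":0,"linear":[0,0,0.05],"twist":0},{"jaw":0,"linear":[0,0,0.05],"twist":0},{"jaw":0,"linear":[0,0,0],"twist":0}]' && python3 okz.py && echo go
```

```text
time: 15.08
position: [0.5565, 0.0472, 0.1221]
tool_rot: [1.0, 0.016, 0.001, 0.0]
ft_force: [-2.2, -0.2, 6.8]
grip_width: 0.0196
grip_force: 45.0
time: 15.33
position: [0.5564, 0.0472, 0.1211]
tool_rot: [1.0, 0.016, 0.001, 0.0]
ft_force: [-2.7, -0.2, 6.0]
grip_width: 0.0193
grip_force: 45.0
time: 15.58
position: [0.5565, 0.0472, 0.1201]
tool_rot: [1.0, 0.016, 0.001, 0.0]
ft_force: [-2.4, -1.5, 5.7]
grip_width: 0.0197
grip_force: 45.0
go
```

```bash

python3 -m pendant '[{"jaw":0,"linear":[0,0,0.05],"twist":0},{"jaw":0,"linear":[0,0,0.05],"twist":0},{"jaw":0,"linear":[0,0,0],"twist":0}]' && python3 okz.py &&
python3 -m pendant '[{"jaw":0,"linear":[0,0,0.05],"twist":0},{"jaw":0,"linear":[0,0,0.05],"twist":0},{"jaw":0,"linear":[0,0,0],"twist":0}]' && python3 okz.py &&
python3 -m pendant '[{"jaw":0,"linear":[0,0,0.05],"twist":0},{"jaw":0,"linear":[0,0,0.05],"twist":0},{"jaw":0,"linear":[0,0,0],"twist":0}]' && python3 okz.py &&
python3 -m pendant '[{"jaw":0,"linear":[0,0,0.05],"twist":0},{"jaw":0,"linear":[0,0,0],"twist":0}]' && python3 okz.py && echo go
```

```text
time: 15.83
position: [0.5564, 0.0472, 0.1191]
tool_rot: [1.0, 0.016, 0.001, 0.0]
ft_force: [-1.7, -0.5, 6.9]
grip_width: 0.0196
grip_force: 45.0
time: 16.08
position: [0.5564, 0.0472, 0.1181]
tool_rot: [1.0, 0.016, 0.001, 0.0]
ft_force: [-3.2, -1.8, 6.9]
grip_width: 0.0194
grip_force: 45.0
time: 16.33
position: [0.5564, 0.0472, 0.1171]
tool_rot: [1.0, 0.016, 0.001, 0.0]
ft_force: [-3.0, -0.7, 6.7]
grip_width: 0.0198
grip_force: 45.0
time: 16.5
position: [0.5564, 0.0472, 0.1166]
tool_rot: [1.0, 0.016, 0.001, 0.0]
ft_force: [-2.8, -1.5, 6.1]
grip_width: 0.0193
grip_force: 45.0
go
```

```bash

python3 -m pendant '[{"jaw":0,"linear":[0,0,0.05],"twist":0},{"jaw":0,"linear":[0,0,0],"twist":0}]' && python3 okz.py &&
python3 -m pendant '[{"jaw":0,"linear":[0,0,0.05],"twist":0},{"jaw":0,"linear":[0,0,0],"twist":0}]' && python3 okz.py &&
python3 -m pendant '[{"jaw":0,"linear":[0,0,0.05],"twist":0},{"jaw":0,"linear":[0,0,0],"twist":0}]' && python3 okz.py && echo go
```

```text
time: 16.67
position: [0.5564, 0.0472, 0.1165]
tool_rot: [1.0, 0.016, 0.001, 0.0]
ft_force: [-2.2, -0.9, 9.9]
grip_width: 0.0196
grip_force: 45.0
time: 16.83
position: [0.5565, 0.0472, 0.1163]
tool_rot: [1.0, 0.016, 0.001, 0.0]
ft_force: [-3.1, -1.3, 11.2]
grip_width: 0.0195
grip_force: 45.0
time: 17.0
position: [0.5565, 0.0472, 0.116]
tool_rot: [1.0, 0.016, 0.001, 0.0]
ft_force: [-4.5, -1.6, 12.8]
grip_width: 0.0197
grip_force: 45.0
go
```

```bash

python3 -m pendant '[{"jaw":0,"linear":[0,0,0.05],"twist":0},{"jaw":0,"linear":[0,0,0],"twist":0}]' && python3 okz.py &&
python3 -m pendant '[{"jaw":0,"linear":[0,0,0.05],"twist":0},{"jaw":0,"linear":[0,0,0],"twist":0}]' && python3 okz.py &&
python3 -m pendant '[{"jaw":0,"linear":[0,0,0.05],"twist":0},{"jaw":0,"linear":[0,0,0],"twist":0},{"jaw":0,"linear":[0,0,0],"twist":0}]' && python3 okz.py && echo go
```

```text
time: 17.17
position: [0.5565, 0.0472, 0.1157]
tool_rot: [1.0, 0.016, 0.001, 0.0]
ft_force: [-4.1, -1.5, 14.0]
grip_width: 0.0197
grip_force: 45.0
time: 17.33
position: [0.5565, 0.0472, 0.1153]
tool_rot: [1.0, 0.016, 0.002, 0.0]
ft_force: [-4.5, -1.6, 14.3]
grip_width: 0.0197
grip_force: 45.0
time: 17.58
position: [0.5565, 0.0472, 0.115]
tool_rot: [1.0, 0.016, 0.002, 0.0]
ft_force: [-5.7, -1.0, 16.1]
grip_width: 0.0196
grip_force: 45.0
```

```bash

python3 -m pendant '[{"jaw":0.5,"linear":[0,0,0],"twist":0},{"jaw":0.5,"linear":[0,0,0],"twist":0},{"jaw":0.5,"linear":[0,0,0],"twist":0},{"jaw":0.5,"linear":[0,0,0],"twist":0},{"jaw":0.5,"linear":[0,0,0],"twist":0},{"jaw":0.5,"linear":[0,0,0],"twist":0}]'
python3 -m pendant '[{"jaw":0.6,"linear":[0,0,-1],"twist":0},{"jaw":0.6,"linear":[0,0,-2],"twist":0},{"jaw":0.6,"linear":[0,0,-3],"twist":0},{"jaw":0.6,"linear":[0,0,-3],"twist":0},{"jaw":0.6,"linear":[0,0,-2],"twist":0},{"jaw":0.6,"linear":[-4,0,0],"twist":0},{"jaw":0.6,"linear":[-4,0,0],"twist":0},{"jaw":0.6,"linear":[0,0,0],"twist":0},{"jaw":0.6,"linear":[0,0,0],"twist":0}]'
python3 - <<'E'
from rig import robot,cams
from h import *
s=cams.camera("scene");np.savez("s3.npz",**s);cv2.imwrite("pics/s3.png",cv2.resize(s["color"][140:340,200:420],None,fx=2.7,fy=2.7,interpolation=cv2.INTER_CUBIC))
for n in("top","wrist"):
    c=cams.camera(n) if n!="wrist" else cams.camera(n);f=n=="wrist";d=c["depth"]
    m=(mask(c,(0,150,60),(6,255,255))|mask(c,(174,150,60),(180,255,255)))&(d>0)
    P=[]
    V=c["view"]
    for v,u in zip(*np.nonzero(m)):
        o,r=ray(c,(u,v),f);p=o+r*d[v,u]/(V[:3,:3]@r)[2]
        if abs(p[0]-.557)<.05 and abs(p[1]-.047)<.05:P.append(p)
    P=np.array(P);print(n,len(P))
    if len(P)>10:print(P.max(0),np.median(P[P[:,2]>P[:,2].max()-.006],0),np.percentile(P[:,2],95))
E
```

```text
time: 18.08
position: [0.5555, 0.0473, 0.1122]
tool_rot: [1.0, 0.016, -0.0, -0.0]
ft_force: [-0.7, 0.0, 0.6]
grip_width: 0.0426
grip_force: 0.0
time: 18.83
position: [0.4719, 0.0452, 0.2228]
tool_rot: [1.0, 0.016, -0.001, -0.0]
ft_force: [1.2, -0.2, 0.9]
grip_width: 0.0522
grip_force: 0.0
top 0
wrist 615
[0.56589698 0.0586685  0.13816014] [0.5565114  0.04993164 0.13597255] 0.13723000430200438
```

View pics/s3.png

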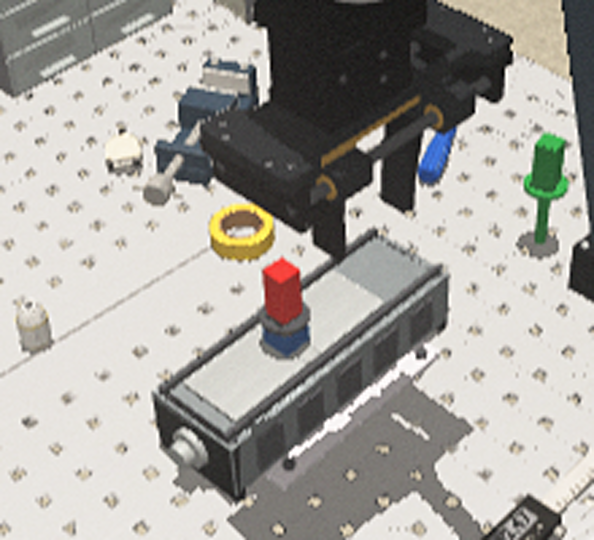

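The scene crop shows the pin upright with its collar on the funnel at (285,318), and the gripper clear of it. The handle top is at z ≈ 0.137, which puts pin_center at about 0.0815, below the 0.0845 limit.

```bash
python3 -c "
from rig import robot
print(robot.hand_in())"
```

```text
the job is handed in; nothing more can be done
None
```

The lock pin is through the shield's funnel and pressed home in the carriage hole (shield at about 0.05 m). Its collar sits on the rim, it is released, and the job is handed in; the highest vertical force I read was about 16 N.

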